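# Tip only the dowels out of a two-section tray

## Task

Pick up the blue two-section tray by its handle, turn it so that the section with the two wooden dowels faces the plywood bin, and tip it so that both dowels roll out into the bin while the burnisher and the punch stay in their own section. Then stand the tray upright, squarely in the middle of the cork mat, let go of it, and do not disturb the other things on the bench.

Things in the scene. Friction and masses are not known exactly. Their poses are not given: they have to be found in the camera images.
- tray: loose blue tray with two open sections, 170 (x) x 122 (y) mm, 0.3 to 0.5 kg; starts turned any way. Origin: centre of its underside, z up. A dividing wall 6 mm thick, 49 mm high, runs along y through the origin. The dowels lie in the +x section, the burnisher and the punch in the -x section. End walls at y = +-59 mm, 44 mm high (31 mm beside the lips).
- tray_handle (a point): middle of the tray's dark wooden handle bar, on top of the dividing wall at tray x = 0, y = 0, z = 64 mm; the bar is 18 mm wide (tray x), 90 mm long (tray y), from z = 48 to 80 mm; grip it from above across the 18 mm. Axes as the tray's.
- dowel_lip (a point): middle of the pouring rim of the dowels' section, at tray x = 85 mm, y = 0, z = 16 mm. Each section's floor (5 mm thick) is flat to x = +-60 mm, then rises at 24 deg to this rim; the dowels roll over it when the tray is tipped some 26 deg or more about its y axis, and 45 deg empties it. What lies in the other, upper section is then stopped by the dividing wall.
- dowel_1: loose pale wooden dowel, round, 22 mm diameter, 84 mm long; origin at its centre, y along its length
- dowel_2: another such dowel, same size; origin at its centre, y along its length
- burnisher: loose black steel burnisher, 22 x 90 x 10 mm, in the tray's -x section; origin centre of its underside, y along its length
- pin_punch: loose dark steel pin punch, 8 x 90 x 8 mm, in the tray's -x section; origin centre of its underside, y along its length
- bin: fixed open plywood bin, outside 130 (x) x 160 (y) mm, inside 120 x 150 mm, floor 5 mm thick; origin centre of its underside, turned up to about 30 deg. Walls 5 mm thick, 40 mm high except the catch board. Best poured into over its low +x wall (away from the robot), with the tray's y axis along the bin's y axis.
- catch_board (a point): middle of the top edge of the bin's high wall, 85 mm high, on its -x side (roughly towards the robot); it stops dowels that roll in from the +x side
- mat: fixed cork mat, 200 (x) x 150 (y) x 4 mm thick, origin centre of its underside, top at z = 4 mm. The tray belongs in its middle with the tray's x axis along the mat's x axis, either way round.
- glue_bottle: loose upright white and red glue bottle, 34 mm diameter, 110 mm high; bystander; origin centre of its underside. Further things, all fixed: two planes up to 153 mm high along the far edge of the bench (x above 0.77 m), one 196 mm high at the far left (x above 0.62, y about 0.45 to 0.52 m), a mallet 327 mm high (x 0.34, y 0.58 m)
- mug: loose orange mug behind the work (another stands at the far right corner, fixed), 81 x 113 mm with its handle, 101 mm high; bystander; origin centre of its underside
- green_jar: loose small white jar with a pale green lid, 55 mm diameter, 34 mm high; bystander; origin centre of its underside
- red_jar: loose small red jar with a grey lid, 55 mm diameter, 34 mm high; bystander; origin centre of its underside
Mind the look-alikes: they are no part of the job. Leave any pink or purple look-alike of the dowel_1 alone.

How it is judged:
On the way, in this order (a step that is already met when the one before it is completed fails the run):
1. the tray, off the bench and near the bin, is tipped more than 20 degrees (angle between tray's own z axis and vertical above 0.35 rad and height (world z) of tray above 0.05 m and horizontal distance between tray and bin below 0.22 m), for 0.05 s.
2. both dowels are in the bin (x of dowel_1 in the frame of bin between -0.062 and 0.062 m and y of dowel_1 in the frame of bin between -0.077 and 0.077 m and z of dowel_1 in the frame of bin between 0 and 0.055 m and x of dowel_2 in the frame of bin between -0.062 and 0.062 m and y of dowel_2 in the frame of bin between -0.077 and 0.077 m and z of dowel_2 in the frame of bin between 0 and 0.055 m), for 0.2 s.
At the end, for the whole second after the job is handed in: Both dowels lie at rest inside the bin; the tray stands upright (within 3 deg) on the mat, its middle within 25 mm of the mat's middle and its x axis within 11 deg of the mat's, either way round; the burnisher and the punch are still in their section of the tray (all of step 2 and x of burnisher in the frame of tray between -0.085 and 0.004 m and y of burnisher in the frame of tray between -0.061 and 0.061 m and z of burnisher in the frame of tray between 0 and 0.035 m and x of pin_punch in the frame of tray between -0.085 and 0.004 m and y of pin_punch in the frame of tray between -0.061 and 0.061 m and z of pin_punch in the frame of tray between 0 and 0.035 m and horizontal distance between tray and mat below 0.025 m and angle between the x axis of tray and the x axis of mat, either way round below 0.2 rad and angle between tray's own z axis and vertical below 0.06 rad and height (world z) of tray below 0.01 m and linear speed of tray below 0.02 m/s and linear speed of each of dowel_1, dowel_2 below 0.03 m/s); the robot touches nothing.
It fails at once if the burnisher or the punch leaves the tray (distance between any of burnisher, pin_punch and tray above 0.12 m).
It fails at once if the glue bottle is moved more than 30 mm (distance of glue_bottle from where it was at the start of the episode above 0.03 m).
It fails at once if the mug is moved more than 30 mm (distance of mug from where it was at the start of the episode above 0.03 m).
It fails at once if the green jar is moved more than 30 mm (distance of green_jar from where it was at the start of the episode above 0.03 m).
It fails at once if the red jar is moved more than 30 mm (distance of red_jar from where it was at the start of the episode above 0.03 m).
It also fails if it takes over 67 s, if anything falls off the work surface, if the arm or the gripper's body presses on something with over 40 N, if the wrist force passes 120 N, or if a joint passes its speed limit or range.

## Robot

A 6-joint arm with a two-finger parallel gripper is mounted at the origin on a cart in front of the work surface, level with it; the furniture and walls round the work are solid. World frame = base frame: x ahead of the robot, y to its left, z up, the work surface at z = 0. Lengths are in m, angles in rad, forces in N, time in s.
With the tool pointing down it reaches from about 0.15 to 0.775 m from the base axis. Payload 6.1 kg.
Tool frame: the origin (TCP) lies at the very end of the fingers, on their centre line; the grasp point (between the pads) lies 19 mm behind it; z points along the fingers, y is the line along which they close (so a half turn about z gives the same grasp; the last joint's range is limited). The gripper opens to 85 mm and grips with 20 to 120 N. Pads are 22 mm wide; open, the fingers measure 114 mm over their backs; the gripper's body (76 mm by 85 mm) begins 54 mm behind the grasp point. The pads swing forward as they close: fully open they stand 13 mm farther back than shut.
Start: joints at [-1.243, 0.126, -0.04, 1.405, 0, 1.571], TCP at [0.169, -0.497, 0.231] pointing down, gripper open.
Joint ranges: [-2.72, 2.72], [-0.95, 1.95], [-1.27, 1.35], [-1.78, 2.02], [-1.46, 1.47], [-3.14, 3.14]. Speed limits (rad/s): [2.39, 2.39, 3.01, 3.14, 3.14, 3.14].

## Interface

Orientations are given as a rotation vector (axis times angle).
In Python, from rig import ctrl gives the robot as it stands. The module is installed in compiled form; this text tells all that it offers.
- The arm moves only by the tool play_rows, never from a script. Its argument "series" is a list of rows, each a list of 3 entries, a list of its own where there are three numbers: the shift along the world's x, y, z in m, then the turn about the world's z in rad, then the closure in counts, from 0 (fully open) to 255 (shut). In form: [[[x, y, z], roll, hand], ...]. A call has 1 to 5 rows; each row shifts and turns the commanded pose from where the row before left it; what a row does not reach is not made up. A row lasts 1/10 s, in which the tool goes at most 50 mm and 8.59 degrees, less where a joint would pass 70% of its speed; a pose out of reach is approached as far as the arm can. A call with a gripper value outside its range is refused whole. The fingers move at their own pace and stop on an object; "newtons" is the grip in N (left out, the last holds). Time passes only in rows, so rows that do not move let the fingers close. It gives the time, the measured TCP pose, the force, the opening and the grip force at its end, in the units of the state.
- ctrl.get_obs(): the state, without advancing time (a new reading comes with each control period).
- ctrl.get_image(name): name is "side" or "top"; returns a dict with "image" (480x640x3 uint8, red, green, blue), "depth" (480x640 float32, m along the optical axis (not along the pixel's ray), 0 where there is no reading), "intrinsics" (3x3 intrinsics, pixels), "rvec" (rotation vector, rad) and "tvec" (3), from world to camera coordinates, as OpenCV has them. Camera axes: x right, y down, z forward; pixel columns grow to the right and rows downward; lengths in m; the calibration is good to about 2 mm. A picture is of the moment at which its call begins.
- ctrl.close_job(): hands the job in; it is judged then, once.
The state is a dict: "time_s": time; "joints": joint angles; "joint_vel": joint speeds; "joint_torque": joint torques, N m; "eef_pos": TCP position; "ee_rot": TCP orientation; "wrist_force": force on the tool from outside, world axes, zero at the start; "torque": the same for the moment, N m; "width": opening from 0.0 (shut) to 1.0 (fully open); "grip_force": force on a finger pad.
Only numpy, scipy, OpenCV 4.12 (cv2) and the standard library are available. Lean on these libraries where they do the work, as an engineer would, in place of code of your own. Each camera call takes 0.05 s, during which the arm holds its last target. There are 200 camera calls.

## Working session

There is one attempt and no reset: what is moved stays moved. The work goes in short steps, Python scripts to look and compute and a tool call to move; the robot and the scene stay as the last step left them, time stands still between calls to the robot, and variables do not carry over. Pictures are saved under pics/ and viewed, at most 10 in all, crops included, and the job is handed in when it is done.

Besides the shell and the picture viewer there is one more tool, called after "Call:" as name(argument=value, ...) on one line, values as JSON. play_rows: Moves the arm, as the interface text tells. Its arguments: {"type":"object","properties":{"series":{"type":"array","items":{"type":"array"}},"newtons":{"type":"number"}},"required":["series"]}

```bash
mkdir -p pics; cat > h.py <<'E'
import numpy as np, cv2
from rig import ctrl
def grab(n):
    d=ctrl.get_image(n); np.savez(f'{n}.npz',**d); return d
def world(d):
    K=np.array(d['intrinsics']);R=cv2.Rodrigues(np.array(d['rvec'],float))[0];t=np.array(d['tvec']).ravel()
    z=d['depth'].astype(float);v,u=np.mgrid[:480,:640]
    c=np.stack([(u-K[0,2])/K[0,0]*z,(v-K[1,2])/K[1,1]*z,z],-1)
    return (c-t)@R
def save(im,n): cv2.imwrite(f'pics/{n}.png',np.ascontiguousarray(im[...,::-1]))
E
python3 - <<'E'
from h import *
for n in('top','side'):
    d=grab(n); save(d['image'],n+'0')
    R=cv2.Rodrigues(np.array(d['rvec'],float))[0]; print(n,(-R.T@np.array(d['tvec']).ravel()).round(3))
o=ctrl.get_obs(); print({k:np.round(v,3) for k,v in o.items()})
E
```

```text
top [0.308 0.018 1.259]
side [ 0.302 -0.998  0.934]
{'time_s': np.float64(0.1), 'joints': array([-1.243,  0.126, -0.041,  1.405,  0.   ,  1.571]), 'joint_vel': array([-0.001, -0.001,  0.002, -0.002,  0.001, -0.001]), 'joint_torque': array([-1.0000e-03, -4.3690e+01,  3.5361e+01,  1.4000e-02, -0.0000e+00,
        0.0000e+00]), 'eef_pos': array([ 0.169, -0.497,  0.231]), 'ee_rot': array([-3.098, -0.512,  0.   ]), 'wrist_force': array([ 0.073,  0.557, -0.033]), 'torque': array([-0.049,  0.015, -0.029]), 'grip_force': np.float64(0.0), 'width': np.float64(0.997)}
```

View pics/top0.png

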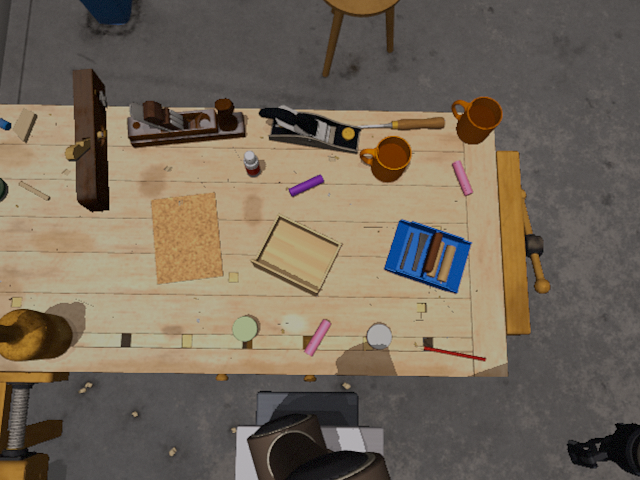

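View pics/side0.png

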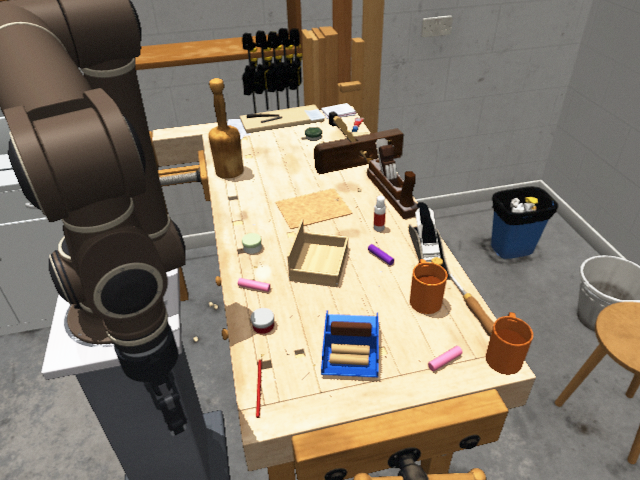

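The top view shows the blue tray at (428,256), with the dowels in its right section at (440,260) and dark tools on the left at (412,252). The bin is at (298,254) with its high wall at the lower left, and the mat at (187,238). The bystanders are the bottle (252,163), mug (392,158), green jar (245,328) and red jar (379,335).
Dowel look-alikes are pink (462,178), pink (317,337) and purple (306,186). The real dowels are the pale ones in the tray, at about (438,262) and (447,265).

```bash
cat > m.py <<'E'
from h import *
def rect(mask,W,name):
    p=W[mask][:,:2].astype(np.float32); r=cv2.minAreaRect(p); b=cv2.boxPoints(r)
    print(name,'c',np.round(r[0],4),'size',np.round(r[1],3),'ang',round(r[2],1),'zmax',W[mask][:,2].max().round(3)); return r
def main(d):
    W=world(d); hsv=cv2.cvtColor(d['image'],cv2.COLOR_RGB2HSV).astype(int); H,S,V=hsv[...,0],hsv[...,1],hsv[...,2]
    ok=d['depth']>0; X=W[...,0];Y=W[...,1];Z=W[...,2]
    return W,H,S,V,ok,X,Y,Z
E
python3 - <<'E'
from m import *
d=dict(np.load('top.npz')); W,H,S,V,ok,X,Y,Z=main(d)
v,u=np.mgrid[:480,:640]
def box(a,b,c,e): return ok&(u>=a)&(u<b)&(v>=c)&(v<e)
def big(m):
    n,l,s,_=cv2.connectedComponentsWithStats(m.astype(np.uint8)); return l==1+np.argmax(s[1:,4])
B=box(375,480,210,300)
blue=big(B&(H>100)&(H<125)&(S>150)); rect(blue,W,'tray')
rect(big(B&(Z>.062)),W,'handle')
wood=B&(Z<.05)&(Z>.012)&(H>8)&(H<25)&(S<170)&(V>120); rect(big(wood),W,'dowels')
bb=box(240,350,205,305); rect(big(bb&(Z>.03)&(Z<.048)),W,'binlow'); rect(big(bb&(Z>.02)),W,'binall'); rect(big(bb&(Z>.06)),W,'catch')
mm=box(145,228,185,290); rect(big(mm&(S>110)&(Z>0.002)&(H<20)),W,'mat')
for n,q in dict(bottle=(240,264,150,180),mug=(355,415,135,185),green=(228,262,312,345),red=(362,395,320,352),purple=(286,328,172,200),pink=(300,335,315,360),plane=(256,365,100,156)).items(): rect(big(box(*q)&(Z>.01)),W,n)
save(cv2.resize(d['image'][205:300,240:480],None,fx=3.3,fy=3.3,interpolation=cv2.INTER_CUBIC),'crop')
E
```

```text
tray c [ 0.5271 -0.2643] size [0.172 0.123] ang 72.3 zmax 0.083
handle c [ 0.5272 -0.2653] size [0.019 0.091] ang 71.5 zmax 0.089
dowels c [ 0.5113 -0.3058] size [0.018 0.083] ang 71.9 zmax 0.035
binlow c [0.5288 0.0313] size [0.16  0.123] ang 64.9 zmax 0.047
binall c [0.5249 0.033 ] size [0.16  0.131] ang 64.9 zmax 0.091
catch c [0.4683 0.0597] size [0.159 0.006] ang 64.8 zmax 0.091
mat c [0.5666 0.29  ] size [0.2  0.15] ang 8.1 zmax 0.014
bottle c [0.7249 0.1396] size [0.028 0.033] ang 5.6 zmax 0.117
mug c [ 0.7512 -0.1673] size [0.104 0.082] ang 52.9 zmax 0.106
green c [0.3576 0.1445] size [0.054 0.054] ang 64.0 zmax 0.041
red c [ 0.3451 -0.1495] size [0.054 0.053] ang 0.3 zmax 0.042
purple c [0.6923 0.0149] size [0.023 0.084] ang 26.4 zmax 0.029
pink c [ 0.3414 -0.0156] size [0.022 0.084] ang 59.9 zmax 0.028
plane c [0.8218 0.004 ] size [0.246 0.07 ] ang 83.7 zmax 0.109
```

View pics/crop.png

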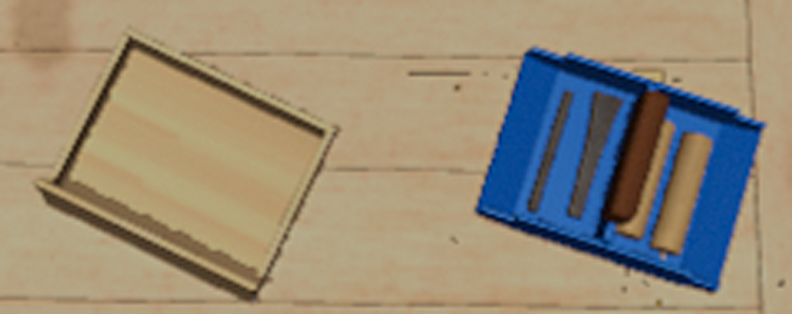

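Call:
play_rows(series=[[[0, 0, 0.05], 0, 0], [[0, 0, 0.05], 0, 0], [[0, 0, 0.05], 0, 0], [[0, 0, 0.05], 0, 0], [[0, 0, 0.05], 0, 0]])

```text
time_s: 0.6
eef_pos: [0.1689, -0.4968, 0.4802]
ee_rot: [3.092, 0.511, 0.002]
wrist_force: [-38.7, 114.5, -1.6]
width: 1.0
grip_force: 0.0
```

```bash
python3 - <<'E'
from h import *
for i in range(2):
    o=ctrl.get_obs(); print({k:np.round(v,3) for k,v in o.items()}); grab('side') if i==0 else 0
E
```

```text
{'time_s': np.float64(0.6), 'joints': array([-1.243,  0.29 ,  0.748,  2.022, -0.   ,  1.571]), 'joint_vel': array([ 1.00e-03,  4.73e-01,  1.82e+00,  6.00e-03, -1.00e-03, -0.00e+00]), 'joint_torque': array([ 1.0000e-03, -5.0236e+01,  2.1619e+01,  7.8500e-01,  0.0000e+00,
        0.0000e+00]), 'eef_pos': array([ 0.169, -0.497,  0.48 ]), 'ee_rot': array([3.092e+00, 5.110e-01, 2.000e-03]), 'wrist_force': array([-38.748, 114.467,  -1.573]), 'torque': array([7.81 , 2.643, 0.008]), 'grip_force': np.float64(0.0), 'width': np.float64(1.0)}
{'time_s': np.float64(0.65), 'joints': array([-1.243,  0.292,  0.774,  2.015, -0.   ,  1.571]), 'joint_vel': array([-0.001, -0.065, -0.14 , -0.074, -0.001, -0.001]), 'joint_torque': array([-0.   , -2.282,  7.195,  4.033, -0.   ,  0.   ]), 'eef_pos': array([ 0.171, -0.504,  0.489]), 'ee_rot': array([3.063, 0.506, 0.01 ]), 'wrist_force': array([-1.856,  5.634,  3.276]), 'torque': array([ 0.332,  0.112, -0.039]), 'grip_force': np.float64(0.0), 'width': np.float64(0.996)}
```

Call:
play_rows(series=[[[0, 0, 0], 0, 0]])

```text
time_s: 0.75
eef_pos: [0.1695, -0.4983, 0.4819]
ee_rot: [3.086, 0.51, 0.004]
wrist_force: [-1.0, 1.3, -1.3]
width: 0.998
grip_force: 0.0
```

Call:
play_rows(series=[[[0, 0, 0.005], 0, 0], [[0, 0, 0.01], 0, 0], [[0, 0, 0.01], 0, 0], [[0, 0, 0.01], 0, 0], [[0, 0, 0.01], 0, 0]])

```text
time_s: 1.25
eef_pos: [0.1661, -0.4885, 0.4947]
ee_rot: [3.064, 0.507, 0.009]
wrist_force: [0.4, -0.9, -0.6]
width: 0.998
grip_force: 0.0
```

```bash
python3 - <<'E'
from h import *
o=ctrl.get_obs(); print({k:np.round(v,3) for k,v in o.items()})
E
```

```text
{'time_s': np.float64(1.25), 'joints': array([-1.243,  0.263,  0.749,  2.021, -0.   ,  1.571]), 'joint_vel': array([ 0.   , -0.055,  0.029, -0.002, -0.   ,  0.001]), 'joint_torque': array([  0.   , -44.671,  27.98 ,  -0.366,   0.   ,  -0.   ]), 'eef_pos': array([ 0.166, -0.489,  0.495]), 'ee_rot': array([3.064, 0.507, 0.009]), 'wrist_force': array([ 0.416, -0.857, -0.59 ]), 'torque': array([ 0.019, -0.   ,  0.008]), 'grip_force': np.float64(0.0), 'width': np.float64(0.998)}
```

Call:
play_rows(series=[[[0, 0, 0.02], 0, 0], [[0, 0, 0.03], 0, 0], [[0, 0, 0.04], 0, 0], [[0, 0, 0.05], 0, 0], [[0, 0, 0.05], 0, 0]])

```text
time_s: 1.75
eef_pos: [0.1583, -0.4654, 0.5621]
ee_rot: [2.919, 0.483, 0.045]
wrist_force: [0.1, -0.4, 0.2]
width: 1.004
grip_force: 0.0
```

Call:
play_rows(series=[[[0, 0, 0.05], 0, 0], [[0, 0, 0.05], 0, 0], [[0, 0, 0.05], 0, 0], [[0, 0, 0.05], 0, 0], [[0, 0, 0.05], 0, 0]])

```text
time_s: 2.25
eef_pos: [0.152, -0.4469, 0.6435]
ee_rot: [2.734, 0.452, 0.086]
wrist_force: [-0.9, 0.3, 0.7]
width: 0.996
grip_force: 0.0
```

```bash
python3 - <<'E'
from h import *
o=ctrl.get_obs(); print({k:np.round(v,3) for k,v in o.items()})
E
```

```text
{'time_s': np.float64(2.25), 'joints': array([-1.243,  0.117,  0.94 ,  2.02 ,  0.   ,  1.571]), 'joint_vel': array([-0.002, -0.086,  0.293, -0.001,  0.   , -0.002]), 'joint_torque': array([ -0.   , -30.278,  21.853,  -3.548,  -0.   ,  -0.   ]), 'eef_pos': array([ 0.152, -0.447,  0.643]), 'ee_rot': array([2.734, 0.452, 0.086]), 'wrist_force': array([-0.941,  0.312,  0.699]), 'torque': array([ 0.355,  0.053, -0.026]), 'grip_force': np.float64(0.0), 'width': np.float64(0.996)}
```

Call:
play_rows(series=[[[0, 0, -0.03], 0, 0], [[0, 0, -0.05], 0, 0], [[0, 0, -0.05], 0, 0], [[0, 0, -0.05], 0, 0], [[0, 0, -0.04], 0, 0]])

```text
time_s: 2.75
eef_pos: [0.1521, -0.447, 0.4278]
ee_rot: [2.738, 0.453, 0.085]
wrist_force: [-0.1, 0.0, 0.1]
width: 0.999
grip_force: 0.0
```

```bash
python3 - <<'E'
from h import *
o=ctrl.get_obs(); print({k:np.round(v,3) for k,v in o.items()})
E
```

```text
{'time_s': np.float64(2.75), 'joints': array([-1.243, -0.209,  0.015,  1.425,  0.   ,  1.571]), 'joint_vel': array([-0.000e+00, -3.240e-01, -1.179e+00, -8.730e-01, -2.000e-03,
       -1.000e-03]), 'joint_torque': array([ 1.0000e-03, -2.1885e+01,  3.8832e+01, -1.6770e+00,  0.0000e+00,
        0.0000e+00]), 'eef_pos': array([ 0.152, -0.447,  0.428]), 'ee_rot': array([2.738, 0.453, 0.085]), 'wrist_force': array([-0.148,  0.026,  0.121]), 'torque': array([ 0.293,  0.116, -0.003]), 'grip_force': np.float64(0.0), 'width': np.float64(0.999)}
```

Call:
play_rows(series=[[[0, 0, -0.04], 0.15, 0], [[0, 0, -0.04], 0.15, 0], [[0, 0, -0.03], 0.15, 0], [[0, 0, -0.02], 0.15, 0], [[0, 0, 0], 0.15, 0]])

```text
time_s: 3.25
eef_pos: [0.1518, -0.4463, 0.2976]
ee_rot: [2.412, 1.451, 0.274]
wrist_force: [0.1, 0.5, 0.4]
width: 1.001
grip_force: 0.0
```

Call:
play_rows(series=[[[0, 0, 0], 0.15, 0], [[0, 0, 0], 0.15, 0], [[0, 0, 0], 0.15, 0], [[0, 0, 0], 0.15, 0], [[0, 0, 0], 0.15, 0]])

```text
time_s: 3.75
eef_pos: [0.152, -0.4483, 0.3008]
ee_rot: [1.755, 2.289, 0.428]
wrist_force: [0.6, 0.4, 0.7]
width: 1.003
grip_force: 0.0
```

Call:
play_rows(series=[[[0, 0, 0], 0.15, 0], [[0, 0, 0], 0.15, 0], [[0, 0, 0], 0.15, 0], [[0, 0, 0], 0.15, 0], [[0, 0, 0], 0.15, 0]])

```text
time_s: 4.25
eef_pos: [0.1522, -0.4485, 0.3004]
ee_rot: [0.824, 2.876, 0.539]
wrist_force: [-0.8, -0.1, -0.6]
width: 1.001
grip_force: 0.0
```

Call:
play_rows(series=[[[0, 0, 0], 0.15, 0], [[0, 0, 0], 0.15, 0], [[0, 0, 0], 0.15, 0], [[0, 0, 0], 0.15, 0], [[0, 0, 0], 0.1, 0]])

```text
time_s: 4.75
eef_pos: [0.1527, -0.4485, 0.3001]
ee_rot: [0.217, -3.055, -0.573]
wrist_force: [0.2, 0.6, -0.2]
width: 1.002
grip_force: 0.0
```

```bash
cat > s.py <<'E'
from h import *
from scipy.spatial.transform import Rotation as Ro
o=ctrl.get_obs(); R=Ro.from_rotvec(o['ee_rot']).as_matrix(); q=o['joints']
d=np.degrees; t=R[:,2]  # tool axis
print('t',round(o['time_s'],2),'q',q.round(3),'p',round(q[1]-q[2]+q[3],3),'pos',o['eef_pos'].round(4),'F',o['wrist_force'].round(1),'w',round(float(o['width']),3),'gf',round(float(o['grip_force']),1))
print('tilt',d(np.arccos(-t[2])).round(2),'downhill yaw',d(np.arctan2(-t[1],-t[0])).round(1),'tool-y yaw',d(np.arctan2(R[1,1],R[0,1])).round(2),'tool-y elev',d(np.arcsin(R[2,1])).round(2),'tool-x elev',d(np.arcsin(R[2,0])).round(2),'alpha',d(np.arctan2(o['eef_pos'][1],o['eef_pos'][0])).round(1))
E
python3 s.py
```

```text
t 4.75 q [-1.277  0.344  0.323  1.916  0.055 -1.429] p 1.937 pos [ 0.1527 -0.4485  0.3001] F [ 0.2  0.6 -0.2] w 1.002 gf 0.0
tilt 21.23 downhill yaw -81.9 tool-y yaw 98.13 tool-y elev 21.23 tool-x elev -0.0 alpha -71.2
```

Call:
play_rows(series=[[[0, 0, 0], 0.1, 0], [[0, 0, 0.01], 0.09, 0], [[0, 0, 0.01], 0, 0], [[0, 0, 0.02], 0, 0], [[0, 0, 0.03], 0, 0]])

```text
time_s: 5.25
eef_pos: [0.1507, -0.4432, 0.3519]
ee_rot: [0.491, -3.0, -0.528]
wrist_force: [-0.0, 0.1, -0.9]
width: 1.002
grip_force: 0.0
```

Call:
play_rows(series=[[[0, 0, 0.04], 0, 0], [[0, 0, 0.05], 0, 0], [[0, 0, 0.05], 0, 0], [[0, 0, 0.05], 0, 0], [[0, 0, 0.04], 0, 0]])

```text
time_s: 5.75
eef_pos: [0.1383, -0.4071, 0.4267]
ee_rot: [0.501, -3.06, -0.277]
wrist_force: [0.5, 0.1, 0.1]
width: 0.998
grip_force: 0.0
```

```bash
python3 s.py
```

```text
t 5.75 q [-1.244e+00  1.810e-01  4.510e-01  2.021e+00  1.000e-03 -1.568e+00] p 1.751 pos [ 0.1383 -0.4071  0.4267] F [0.5 0.1 0.1] w 0.998 gf 0.0
tilt 10.34 downhill yaw -71.5 tool-y yaw 108.59 tool-y elev 10.34 tool-x elev -0.02 alpha -71.2
```

Call:
play_rows(series=[[[0, 0, 0.05], 0, 0], [[0, 0, 0.05], 0, 0], [[0, 0, 0.05], 0, 0], [[0, 0, 0.04], 0, 0], [[0, 0, 0.01], 0, 0]])

```text
time_s: 6.25
eef_pos: [0.1338, -0.3931, 0.4857]
ee_rot: [0.509, -3.095, -0.048]
wrist_force: [-0.4, 0.7, 0.7]
width: 0.998
grip_force: 0.0
```

```bash
python3 s.py
```

```text
t 6.25 q [-1.243e+00  9.300e-02  5.120e-01  2.021e+00  1.000e-03 -1.569e+00] p 1.602 pos [ 0.1338 -0.3931  0.4857] F [-0.4  0.7  0.7] w 0.998 gf 0.0
tilt 1.77 downhill yaw -72.3 tool-y yaw 108.68 tool-y elev 1.77 tool-x elev -0.03 alpha -71.2
```

Call:
play_rows(series=[[[0, 0, 0.04], 0, 0], [[0, 0, 0], 0, 0], [[0.03, 0.01, -0.02], 0, 0], [[0.04, 0.015, -0.02], -0.08, 0], [[0.04, 0.015, -0.02], -0.08, 0]])

```text
time_s: 6.75
eef_pos: [0.2445, -0.3519, 0.4338]
ee_rot: [0.252, -3.131, -0.01]
wrist_force: [-0.0, -0.6, -0.4]
width: 1.0
grip_force: 0.0
```

```bash
python3 s.py
```

```text
t 6.75 q [-0.966  0.038  0.322  1.861  0.003 -1.127] p 1.577 pos [ 0.2445 -0.3519  0.4338] F [-0.  -0.6 -0.4] w 1.0 gf 0.0
tilt 0.38 downhill yaw -81.2 tool-y yaw 99.22 tool-y elev 0.38 tool-x elev -0.0 alpha -55.2
```

Call:
play_rows(series=[[[0.04, 0.013, -0.025], -0.1, 0], [[0.04, 0.013, -0.025], -0.1, 0], [[0.04, 0.013, -0.025], -0.1, 0], [[0.04, 0.013, -0.025], -0.1, 0], [[0.04, 0.013, -0.025], -0.075, 0]])

```text
time_s: 7.25
eef_pos: [0.445, -0.2861, 0.3083]
ee_rot: [-0.488, -3.103, -0.01]
wrist_force: [0.8, -0.5, 0.3]
width: 1.001
grip_force: 0.0
```

Call:
play_rows(series=[[[0.04, 0.01, -0.025], 0, 0], [[0.03, 0.01, -0.035], 0, 0], [[0.012, 0.002, -0.035], 0, 0], [[0, 0, -0.02], 0, 0], [[0, 0, 0], 0, 0]])

```text
time_s: 7.75
eef_pos: [0.5241, -0.2638, 0.1904]
ee_rot: [-0.481, -3.098, -0.013]
wrist_force: [-0.5, 0.1, 0.4]
width: 0.998
grip_force: 0.0
```

```bash
python3 s.py
```

```text
t 7.75 q [-0.469  0.253  0.026  1.353  0.006 -0.161] p 1.58 pos [ 0.5241 -0.2638  0.1904] F [-0.5  0.1  0.4] w 0.998 gf 0.0
tilt 0.6 downhill yaw -59.5 tool-y yaw 72.35 tool-y elev 0.4 tool-x elev 0.45 alpha -26.7
```

Call:
play_rows(series=[[[0.003, -0.001, -0.03], 0, 0], [[0, 0, -0.04], 0, 0], [[0, 0, -0.035], 0, 0], [[0, 0, -0.025], 0, 0], [[0, 0, -0.015], 0, 0]])

```text
time_s: 8.25
eef_pos: [0.5276, -0.2661, 0.049]
ee_rot: [-0.484, -3.103, -0.01]
wrist_force: [-0.5, -0.1, 0.1]
width: 0.996
grip_force: 0.0
```

```bash
python3 s.py; python3 - <<'E'
from h import *
d=grab('side'); save(cv2.resize(d['image'][200:420,240:480],None,fx=2.5,fy=2.5),'pregrasp')
E
```

```text
t 8.25 q [-0.47   0.309 -0.216  1.049  0.006 -0.16 ] p 1.573 pos [ 0.5276 -0.2661  0.049 ] F [-0.5 -0.1  0.1] w 0.996 gf 0.0
tilt 0.36 downhill yaw -93.4 tool-y yaw 72.26 tool-y elev 0.35 tool-x elev 0.09 alpha -26.8
```

View pics/pregrasp.png

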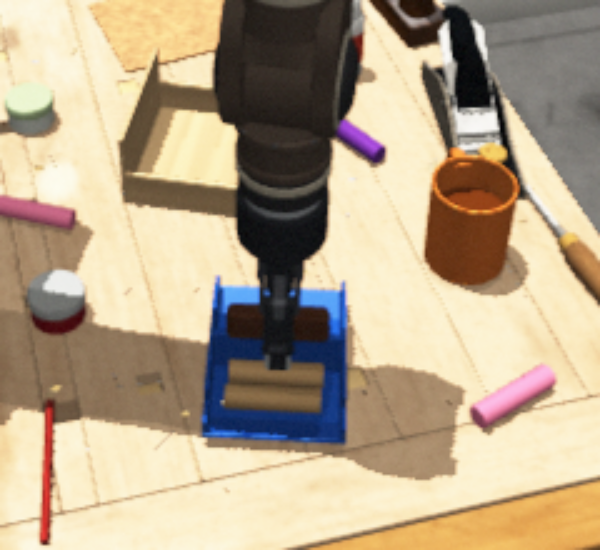

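The fingers straddle the middle of the handle (near crop pixel (280,330)), above the two pale dowels in the near section. I'm closing the gripper.

Call:
play_rows(series=[[[0, 0, -0.003], 0, 255], [[0, 0, 0], 0, 255], [[0, 0, 0], 0, 255], [[0, 0, 0], 0, 255], [[0, 0, 0], 0, 255]], newtons=110)

```text
time_s: 8.8
eef_pos: [0.5293, -0.2659, 0.0488]
ee_rot: [0.483, 3.101, 0.01]
wrist_force: [0.6, 4.8, 2.6]
width: 0.191
grip_force: 107.5
```

Call:
play_rows(series=[[[0, 0, 0], 0, 255], [[0, 0, 0], 0, 255], [[0, 0, 0.005], 0, 255], [[0, 0, 0.01], 0, 255], [[0, 0, 0.02], 0, 255]])

```text
time_s: 9.3
eef_pos: [0.5268, -0.2654, 0.0807]
ee_rot: [-0.483, -3.101, -0.011]
wrist_force: [-0.0, 1.2, -5.4]
width: 0.193
grip_force: 107.8
```

```bash
python3 s.py
```

```text
t 9.3 q [-0.469  0.291 -0.168  1.118  0.005 -0.16 ] p 1.576 pos [ 0.5268 -0.2654  0.0807] F [-0.   1.2 -5.4] w 0.193 gf 107.8
tilt 0.44 downhill yaw -71.7 tool-y yaw 72.3 tool-y elev 0.36 tool-x elev 0.26 alpha -26.7
```

Call:
play_rows(series=[[[0, 0, 0.03], 0, 255], [[0, 0, 0.04], -0.08, 255], [[0, 0, 0.04], -0.14, 255], [[0, 0, 0.04], -0.14, 255], [[0, 0.01, 0.04], -0.14, 255]])

```text
time_s: 9.8
eef_pos: [0.5278, -0.2567, 0.2736]
ee_rot: [1.246, 2.882, 0.007]
wrist_force: [0.7, -0.9, -4.9]
width: 0.195
grip_force: 107.9
```

Call:
play_rows(series=[[[-0.005, 0.02, 0.02], -0.14, 255], [[-0.005, 0.02, 0.02], -0.14, 255], [[-0.005, 0.02, 0.02], -0.14, 255], [[-0.005, 0.02, 0.02], -0.14, 255], [[-0.005, 0.02, 0.02], -0.14, 255]])

```text
time_s: 10.3
eef_pos: [0.5027, -0.1554, 0.3731]
ee_rot: [2.156, 2.28, 0.005]
wrist_force: [0.4, -0.4, -5.6]
width: 0.192
grip_force: 108.0
```

Call:
play_rows(series=[[[-0.005, 0.02, 0], -0.14, 255], [[-0.005, 0.02, 0], -0.14, 255], [[0, 0.01, 0], -0.14, 255], [[0, 0, 0], -0.14, 255], [[0, 0, 0], -0.14, 255]])

```text
time_s: 10.8
eef_pos: [0.493, -0.1057, 0.3724]
ee_rot: [2.805, 1.403, 0.002]
wrist_force: [0.2, 0.5, -6.2]
width: 0.193
grip_force: 108.1
```

Call:
play_rows(series=[[[0, 0, 0], -0.14, 255], [[0, 0, 0], -0.14, 255], [[0, 0, 0], -0.14, 255], [[0, 0, 0], -0.14, 255], [[0, 0, 0], -0.1, 255]])

```text
time_s: 11.3
eef_pos: [0.493, -0.1062, 0.3723]
ee_rot: [3.108, 0.418, -0.001]
wrist_force: [0.2, 0.2, -5.9]
width: 0.19
grip_force: 108.0
```

```bash
python3 s.py
```

```text
t 11.3 q [-0.209  0.131  0.279  1.718 -0.006  2.665] p 1.57 pos [ 0.493  -0.1062  0.3723] F [ 0.2  0.2 -5.9] w 0.19 gf 108.0
tilt 0.32 downhill yaw 88.1 tool-y yaw -74.67 tool-y elev 0.31 tool-x elev -0.1 alpha -12.2
```

Call:
play_rows(series=[[[0, 0, 0.01], -0.12, 255], [[0, 0, 0.03], -0.12, 255], [[0, 0, 0.03], -0.1, 255], [[0, 0, 0.02], -0.06, 255], [[0, 0, 0.01], -0.03, 255]])

```text
time_s: 11.8
eef_pos: [0.4931, -0.1062, 0.4743]
ee_rot: [3.126, -0.25, 0.001]
wrist_force: [-0.4, -0.9, -6.0]
width: 0.197
grip_force: 108.4
```

Call:
play_rows(series=[[[0, 0, 0.01], 0, 255], [[0, 0, 0.01], 0, 255], [[0, 0, 0.02], 0, 255], [[0, 0, 0.03], 0, 255], [[0, 0, 0.04], 0, 255]])

```text
time_s: 12.3
eef_pos: [0.4794, -0.1034, 0.5169]
ee_rot: [3.114, -0.245, 0.114]
wrist_force: [-0.2, 0.6, -5.2]
width: 0.193
grip_force: 108.5
```

Call:
play_rows(series=[[[0, 0, 0.05], 0, 255], [[0, 0, 0.05], 0, 255], [[0, 0, 0.05], 0, 255], [[0, 0, 0.05], 0, 255], [[0, 0, 0.05], 0, 255]])

```text
time_s: 12.8
eef_pos: [0.4578, -0.0995, 0.6007]
ee_rot: [3.064, -0.24, 0.411]
wrist_force: [0.2, 0.5, -4.8]
width: 0.194
grip_force: 108.5
```

```bash
python3 s.py
```

```text
t 12.8 q [-0.21   0.12   0.839  2.021 -0.006  3.087] p 1.302 pos [ 0.4578 -0.0995  0.6007] F [ 0.2  0.5 -4.8] w 0.194 gf 108.5
tilt 15.41 downhill yaw 166.7 tool-y yaw -99.13 tool-y elev 1.15 tool-x elev 15.37 alpha -12.3
```

Call:
play_rows(series=[[[0, 0, 0.05], 0, 255], [[0, 0, 0.05], 0, 255], [[0, 0, 0.05], 0, 255], [[0, 0, 0.05], 0, 255], [[0, 0, 0.05], 0, 255]])

```text
time_s: 13.3
eef_pos: [0.4451, -0.0975, 0.6804]
ee_rot: [2.987, -0.234, 0.693]
wrist_force: [1.0, -0.7, -5.8]
width: 0.188
grip_force: 108.5
```

Call:
play_rows(series=[[[0, 0, 0.05], 0, 255], [[0, 0, 0.05], 0, 255], [[0, 0, 0.05], 0, 255], [[0, 0, 0.05], 0, 255], [[0, 0, 0.05], 0, 255]])

```text
time_s: 13.8
eef_pos: [0.4342, -0.0957, 0.7579]
ee_rot: [2.886, -0.225, 0.963]
wrist_force: [-0.4, -0.1, -6.2]
width: 0.192
grip_force: 108.6
```

```bash
python3 s.py
```

```text
t 13.8 q [-0.214  0.081  1.18   2.021 -0.005  3.082] p 0.922 pos [ 0.4342 -0.0957  0.7579] F [-0.4 -0.1 -6.2] w 0.192 gf 108.6
tilt 37.17 downhill yaw 167.3 tool-y yaw -99.68 tool-y elev 2.28 tool-x elev 37.07 alpha -12.4
```

Call:
play_rows(series=[[[0, 0, 0.05], 0, 255], [[0, 0, 0.04], 0, 255], [[0, 0, 0.02], 0, 255], [[0, 0, 0], 0, 255], [[0, 0, -0.03], 0, 255]])

```text
time_s: 14.3
eef_pos: [0.4317, -0.0954, 0.7789]
ee_rot: [2.832, -0.221, 1.08]
wrist_force: [1.2, -0.1, -3.9]
width: 0.196
grip_force: 108.8
```

```bash
python3 s.py; cat > c.py <<'E'
from h import *
from scipy.spatial.transform import Rotation as Ro
R0=Ro.from_rotvec(ctrl.get_obs()['ee_rot']); T=Ro.from_euler('x',180,degrees=True)*Ro.from_euler('z',0)
# tray axes: x=-tool y, z=-tool z, y = z x x
def tray(R):
    M=R.as_matrix(); x=-M[:,1]; z=-M[:,2]; return np.stack([x,np.cross(z,x),z],1)
g=lambda a,b,n:np.linspace(a,b,n)
P=[]
for x in g(-.085,.085,18):
    zb=0 if abs(x)<=.06 else (abs(x)-.06)*np.tan(np.radians(24))
    for y in g(-.061,.061,13): P.append((x,y,zb))
P=np.array(P)-[0,0,.048]
c=np.array([.525,.033]); yaw=np.radians(-25.1); bx=np.array([np.cos(yaw),np.sin(yaw)]); by=np.array([-bx[1],bx[0]])
dh=lambda R:np.degrees(np.arctan2(-R.as_matrix()[1,2],-R.as_matrix()[0,2]))
for offx,lipy in((0,-.055),(.015,-.055),(.02,-.045),(.03,-.05)):
    R=R0; seq=[]
    while dh(R)>79 or dh(R)<-90:
        t=R.as_matrix()[:,2]; w=np.array([0,0,-1.]); w-=t*(w@t); R=Ro.from_rotvec(w*.05)*R; seq.append(R)
    M=tray(R); lip=M@[.085,0,.016-.048]
    L=np.array([*(c+offx*bx+lipy*by)])-lip[:2]   # TCP xy
    worst=[]
    for S in seq:
        Q=P@tray(S).T; xy=Q[:,:2]+L-c; X=xy@bx; Y=xy@by
        h=np.where((abs(X+.0625)<.008)&(abs(Y)<.086),.085,np.where((abs(X)<.07)&(abs(Y)<.086),.04,-1))
        worst.append((h-Q[:,2]).max())
    # initial pose edges
    print(offx,lipy,'TCP',L.round(3),'lipz',lip[2].round(3),'minTCPz',np.round(max(worst),3),np.round(worst[::6],3),'tray x yaw',np.degrees(np.arctan2(M[1,0],M[0,0])).round(1))
E
python3 c.py
```

```text
t 14.3 q [-0.215 -0.005  1.062  1.904 -0.004  3.081] p 0.837 pos [ 0.4317 -0.0954  0.7789] F [ 1.2 -0.1 -3.9] w 0.196 gf 108.8
tilt 42.02 downhill yaw 167.3 tool-y yaw -99.87 tool-y elev 2.5 tool-x elev 41.91 alpha -12.5
0 -0.055 TCP [ 0.465 -0.046] lipz -0.078 minTCPz 0.182 [0.161 0.127 0.132 0.137 0.138 0.181] tray x yaw 51.0
0.015 -0.055 TCP [ 0.478 -0.053] lipz -0.078 minTCPz 0.138 [0.12  0.127 0.132 0.137 0.138 0.136] tray x yaw 51.0
0.02 -0.045 TCP [ 0.487 -0.046] lipz -0.078 minTCPz 0.138 [0.12  0.127 0.132 0.137 0.138 0.136] tray x yaw 51.0
0.03 -0.05 TCP [ 0.494 -0.054] lipz -0.078 minTCPz 0.138 [0.12  0.127 0.132 0.137 0.138 0.136] tray x yaw 51.0
```

Call:
play_rows(series=[[[0.01, 0, -0.04], 0.1, 255], [[0.01, 0, -0.05], 0.14, 255], [[0.01, 0, -0.05], 0.14, 255], [[0.01, 0, -0.05], 0.14, 255], [[0.01, 0, -0.05], 0.14, 255]])

```text
time_s: 14.8
eef_pos: [0.4745, -0.0951, 0.5617]
ee_rot: [-2.765, -0.635, -1.06]
wrist_force: [1.4, -0.1, -6.7]
width: 0.198
grip_force: 108.7
```

Call:
play_rows(series=[[[0, 0, -0.04], 0.14, 255], [[0, 0, -0.04], 0.14, 255], [[0, 0, -0.03], 0.14, 255], [[0, 0, -0.01], 0.14, 255], [[0, 0, 0], 0.14, 255]])

```text
time_s: 15.3
eef_pos: [0.4747, -0.0958, 0.4413]
ee_rot: [-2.224, -1.443, -0.871]
wrist_force: [-0.3, -0.2, -5.6]
width: 0.194
grip_force: 108.9
```

```bash
python3 s.py
```

```text
t 15.3 q [-0.611  0.093  0.223  1.817  0.715  1.337] p 1.687 pos [ 0.4747 -0.0958  0.4413] F [-0.3 -0.2 -5.6] w 0.194 gf 108.9
tilt 41.39 downhill yaw -117.4 tool-y yaw -24.89 tool-y elev 2.21 tool-x elev 41.31 alpha -11.4
```

Call:
play_rows(series=[[[0, 0, 0], 0.14, 255], [[0, 0, 0], 0.14, 255], [[0, 0, 0], 0.14, 255], [[0, 0, 0], 0.14, 255], [[0, 0, 0], 0.14, 255]])

```text
time_s: 15.8
eef_pos: [0.4759, -0.0611, 0.3782]
ee_rot: [-1.582, -2.049, -0.665]
wrist_force: [0.1, -0.5, -6.8]
width: 0.192
grip_force: 111.6
```

Call:
play_rows(series=[[[0, 0, 0], 0.14, 255], [[0, 0, 0], 0.14, 255], [[0, 0, 0], 0.14, 255], [[0, 0, 0], 0.14, 255], [[0, 0, 0], 0.14, 255]])

```text
time_s: 16.3
eef_pos: [0.4581, -0.0297, 0.302]
ee_rot: [-0.805, -2.448, -0.431]
wrist_force: [-0.6, 0.5, -5.7]
width: 0.191
grip_force: 111.6
```

```bash
python3 s.py
```

```text
t 16.3 q [-0.275  0.409  0.317  2.017  0.33   0.269] p 2.108 pos [ 0.4581 -0.0297  0.302 ] F [-0.6  0.5 -5.7] w 0.191 gf 111.6
tilt 35.66 downhill yaw -49.6 tool-y yaw 51.18 tool-y elev 7.62 tool-x elev 34.59 alpha -3.7
```

Call:
play_rows(series=[[[0, 0, 0.03], 0.14, 255], [[0, 0, 0.03], 0.14, 255], [[0, 0, 0.03], 0.14, 255], [[0, 0, 0.03], 0.14, 255], [[0, 0, 0.03], 0.14, 255]])

```text
time_s: 16.8
eef_pos: [0.4143, -0.0054, 0.3185]
ee_rot: [0.066, -2.661, -0.188]
wrist_force: [-0.4, -0.4, -6.3]
width: 0.194
grip_force: 111.5
```

```bash
python3 s.py
```

```text
t 16.8 q [-0.075  0.318  0.278  2.017  0.087 -0.146] p 2.057 pos [ 0.4143 -0.0054  0.3185] F [-0.4 -0.4 -6.3] w 0.194 gf 111.5
tilt 28.29 downhill yaw -14.9 tool-y yaw 90.83 tool-y elev 8.29 tool-x elev 26.84 alpha -0.7
```

Call:
play_rows(series=[[[0, 0, 0.05], 0, 255], [[0, 0, 0.05], 0, 255], [[0, 0, 0.05], 0, 255], [[0, 0, 0.05], 0, 255], [[0, 0, 0.05], 0, 255]])

```text
time_s: 17.3
eef_pos: [0.3799, 0.0099, 0.3894]
ee_rot: [0.049, -2.836, -0.179]
wrist_force: [-0.2, -0.4, -5.8]
width: 0.194
grip_force: 111.5
```

```bash
python3 s.py
```

```text
t 17.3 q [-0.053  0.146  0.285  2.018  0.102 -0.104] p 1.88 pos [0.3799 0.0099 0.3894] F [-0.2 -0.4 -5.8] w 0.194 gf 111.5
tilt 18.61 downhill yaw -21.7 tool-y yaw 90.87 tool-y elev 7.37 tool-x elev 16.99 alpha 1.5
```

Call:
play_rows(series=[[[0.01, 0, -0.02], -0.1, 255], [[0.02, -0.01, -0.02], -0.14, 255], [[0.02, -0.01, -0.01], -0.14, 255], [[0.02, -0.01, 0], -0.14, 255], [[0.02, -0.01, 0], -0.14, 255]])

```text
time_s: 17.8
eef_pos: [0.4705, -0.0309, 0.3385]
ee_rot: [-0.894, -2.738, -0.315]
wrist_force: [-1.1, 0.3, -5.5]
width: 0.194
grip_force: 111.4
```

Call:
play_rows(series=[[[0, -0.01, 0], -0.14, 255], [[0, -0.02, 0], -0.14, 255], [[0, 0, 0], -0.14, 255], [[0, 0, 0], -0.14, 255], [[0, 0, 0], -0.14, 255]])

```text
time_s: 18.3
eef_pos: [0.4696, -0.0609, 0.3387]
ee_rot: [-1.827, -2.324, -0.428]
wrist_force: [-1.3, -0.7, -5.5]
width: 0.194
grip_force: 111.5
```

Call:
play_rows(series=[[[0, 0, 0], -0.14, 255], [[0, 0, 0], -0.14, 255], [[0, 0, 0], -0.14, 255], [[0, 0, 0], -0.14, 255], [[0, 0, 0], -0.14, 255]])

```text
time_s: 18.8
eef_pos: [0.4689, -0.0605, 0.3387]
ee_rot: [-2.597, -1.609, -0.496]
wrist_force: [-0.1, 0.2, -6.7]
width: 0.189
grip_force: 111.5
```

Call:
play_rows(series=[[[0, 0, 0], -0.14, 255], [[0, 0, 0], -0.14, 255], [[0, 0, 0], -0.14, 255], [[0, 0, 0], -0.14, 255], [[0, 0, 0], -0.1, 255]])

```text
time_s: 19.3
eef_pos: [0.4686, -0.0599, 0.3386]
ee_rot: [2.965, 0.681, 0.491]
wrist_force: [-0.4, 0.6, -6.5]
width: 0.19
grip_force: 111.5
```

```bash
python3 s.py
```

```text
t 19.3 q [-0.169 -0.218 -0.179  1.291  0.066  2.533] p 1.252 pos [ 0.4686 -0.0599  0.3386] F [-0.4  0.6 -6.5] w 0.19 gf 111.5
tilt 18.63 downhill yaw -177.7 tool-y yaw -65.26 tool-y elev 7.34 tool-x elev 17.03 alpha -7.3
```

Call:
play_rows(series=[[[0, 0, 0], -0.14, 255], [[0, 0, 0], -0.14, 255], [[0, 0, 0], -0.14, 255], [[0, 0, 0], -0.1, 255], [[0, 0, 0], -0.06, 255]])

```text
time_s: 19.8
eef_pos: [0.4678, -0.0753, 0.3381]
ee_rot: [2.969, -0.144, 0.434]
wrist_force: [0.6, 0.2, -5.9]
width: 0.189
grip_force: 111.7
```

```bash
python3 s.py
```

```text
t 19.8 q [-0.081 -0.198 -0.162  1.311 -0.127  3.139] p 1.276 pos [ 0.4678 -0.0753  0.3381] F [ 0.6  0.2 -5.9] w 0.189 gf 111.7
tilt 18.36 downhill yaw 151.7 tool-y yaw -96.62 tool-y elev 6.98 tool-x elev 16.89 alpha -9.1
```

Call:
play_rows(series=[[[0, 0, 0], -0.04, 255], [[0, 0, 0], -0.05, 255], [[0, 0, 0], -0.1, 255], [[0, 0, 0], -0.12, 255], [[0, 0, 0], -0.14, 255]])

```text
time_s: 20.3
eef_pos: [0.4345, -0.1994, 0.3387]
ee_rot: [2.927, -0.586, 0.416]
wrist_force: [1.4, 0.2, -6.2]
width: 0.191
grip_force: 111.3
```

```bash
python3 s.py
```

```text
t 20.3 q [-0.385 -0.189 -0.151  1.313 -0.073  3.141] p 1.275 pos [ 0.4345 -0.1994  0.3387] F [ 1.4  0.2 -6.2] w 0.191 gf 111.3
tilt 17.46 downhill yaw 143.9 tool-y yaw -113.25 tool-y elev 4.0 tool-x elev 16.97 alpha -24.6
```

Call:
play_rows(series=[[[0, 0.01, 0], 0.12, 255], [[0, 0.01, 0], 0.15, 255], [[0, 0.01, 0], 0.15, 255], [[0, 0.01, 0], 0.15, 255], [[0, 0.01, 0], 0.15, 255]])

```text
time_s: 20.8
eef_pos: [0.4342, -0.1485, 0.339]
ee_rot: [3.041, 0.51, 0.474]
wrist_force: [-0.1, 0.5, -5.7]
width: 0.194
grip_force: 111.7
```

Call:
play_rows(series=[[[0, 0.01, 0], 0.15, 255], [[0, 0.01, 0], 0.15, 255], [[0, 0.01, 0], 0.15, 255], [[0, 0.01, 0], 0.15, 255], [[0, 0.01, 0], 0.15, 255]])

```text
time_s: 21.3
eef_pos: [0.4346, -0.099, 0.3391]
ee_rot: [-2.587, -1.554, -0.444]
wrist_force: [0.7, 1.1, -6.1]
width: 0.19
grip_force: 111.7
```

Call:
play_rows(series=[[[0, 0, 0], 0.15, 255], [[0, 0, 0], 0.15, 255], [[0, 0, 0], 0.15, 255], [[0, 0, 0], 0.15, 255], [[0, 0, 0], 0.15, 255]])

```text
time_s: 21.8
eef_pos: [0.4352, -0.0996, 0.3391]
ee_rot: [-1.784, -2.324, -0.351]
wrist_force: [0.6, 0.7, -5.4]
width: 0.192
grip_force: 111.8
```

Call:
play_rows(series=[[[0, 0, 0], 0.15, 255], [[0, 0, 0], 0.15, 255], [[0, 0, 0], 0.15, 255], [[0, 0, 0], 0.15, 255], [[0, 0, 0], 0.15, 255]])

```text
time_s: 22.3
eef_pos: [0.4357, -0.0996, 0.339]
ee_rot: [-0.792, -2.756, -0.218]
wrist_force: [0.3, -0.5, -6.5]
width: 0.192
grip_force: 111.7
```

```bash
python3 s.py
```

```text
t 22.3 q [-0.317  0.222  0.27   1.892  0.139  0.224] p 1.844 pos [ 0.4357 -0.0996  0.339 ] F [ 0.3 -0.5 -6.5] w 0.192 gf 111.7
tilt 17.51 downhill yaw -45.7 tool-y yaw 57.34 tool-y elev 4.06 tool-x elev 17.0 alpha -12.9
```

Call:
play_rows(series=[[[0, 0, 0], 0.15, 255], [[0, 0, 0], 0.15, 255], [[0, 0, 0.01], 0.15, 255], [[0, 0, 0.02], 0.06, 255], [[0, 0, 0.03], 0, 255]])

```text
time_s: 22.8
eef_pos: [0.4324, -0.0976, 0.3828]
ee_rot: [-0.078, -2.86, -0.11]
wrist_force: [-0.5, 0.7, -6.3]
width: 0.191
grip_force: 111.6
```

Call:
play_rows(series=[[[0, 0, 0.05], 0, 255], [[0, 0, 0.05], 0, 255], [[0, 0, 0.05], 0, 255], [[0, 0, 0.05], 0, 255], [[0, 0, 0.05], 0, 255]])

```text
time_s: 23.3
eef_pos: [0.405, -0.0886, 0.4587]
ee_rot: [-0.086, -3.044, -0.06]
wrist_force: [-0.2, -0.1, -5.6]
width: 0.19
grip_force: 111.7
```

```bash
python3 s.py
```

```text
t 23.3 q [-0.229  0.118  0.466  2.02   0.019 -0.174] p 1.672 pos [ 0.405  -0.0886  0.4587] F [-0.2 -0.1 -5.6] w 0.19 gf 111.7
tilt 5.92 downhill yaw -23.9 tool-y yaw 86.66 tool-y elev 2.09 tool-x elev 5.54 alpha -12.3
```

Call:
play_rows(series=[[[0, 0, 0.05], 0, 255], [[0, 0, 0.05], 0, 255], [[0, 0, 0.02], 0, 255], [[0, 0, -0.02], 0.1, 255], [[0, 0, -0.03], 0.15, 255]])

```text
time_s: 23.8
eef_pos: [0.401, -0.0861, 0.4426]
ee_rot: [0.31, -3.116, -0.031]
wrist_force: [0.2, -0.2, -6.1]
width: 0.191
grip_force: 111.7
```

Call:
play_rows(series=[[[0.01, 0, -0.03], 0.15, 255], [[0.01, 0, -0.03], 0.15, 255], [[0.01, 0, -0.03], 0.15, 255], [[0.01, 0, -0.03], 0.15, 255], [[0.01, 0, -0.03], 0.15, 255]])

```text
time_s: 24.3
eef_pos: [0.4506, -0.0859, 0.2901]
ee_rot: [1.426, -2.775, -0.023]
wrist_force: [0.2, -0.7, -5.5]
width: 0.194
grip_force: 111.8
```

Call:
play_rows(series=[[[0.01, 0, -0.01], 0.15, 255], [[0.01, 0, -0.01], 0.15, 255], [[0, 0, 0], 0.15, 255], [[0, 0, 0], 0.15, 255], [[0, 0, 0], 0.15, 255]])

```text
time_s: 24.8
eef_pos: [0.4703, -0.0858, 0.2709]
ee_rot: [2.341, -2.057, -0.012]
wrist_force: [-0.2, 0.3, -5.3]
width: 0.191
grip_force: 111.7
```

Call:
play_rows(series=[[[0, 0, 0], 0.15, 255], [[0, 0, 0], 0.15, 255], [[0, 0, 0], 0.15, 255], [[0, 0, 0], 0.15, 255], [[0, 0, 0], 0.15, 255]])

```text
time_s: 25.3
eef_pos: [0.4702, -0.0858, 0.2711]
ee_rot: [2.932, -1.057, 0.003]
wrist_force: [-0.4, -0.2, -5.4]
width: 0.192
grip_force: 111.7
```

```bash
python3 s.py
```

```text
t 25.3 q [-0.165  0.042 -0.044  1.487 -0.025 -2.615] p 1.573 pos [ 0.4702 -0.0858  0.2711] F [-0.4 -0.2 -5.4] w 0.192 gf 111.7
tilt 1.43 downhill yaw 74.8 tool-y yaw -129.66 tool-y elev 1.3 tool-x elev 0.59 alpha -10.3
```

Call:
play_rows(series=[[[0.01, 0, 0], 0.14, 255], [[0.01, 0, 0], 0.14, 255], [[0.01, 0, 0], 0.12, 255], [[0.01, 0, 0], 0.08, 255], [[0.01, -0.01, 0], 0.04, 255]])

```text
time_s: 25.8
eef_pos: [0.5206, -0.0952, 0.2711]
ee_rot: [3.108, -0.272, 0.013]
wrist_force: [-0.1, -0.2, -6.2]
width: 0.188
grip_force: 111.5
```

Call:
play_rows(series=[[[0, -0.02, 0], 0.04, 255], [[0, -0.02, 0], 0.08, 255], [[0, -0.03, 0], 0.12, 255], [[0, -0.03, 0], 0.14, 255], [[0, -0.03, 0], 0.14, 255]])

```text
time_s: 26.3
eef_pos: [0.5291, -0.0263, 0.2714]
ee_rot: [2.966, 0.066, 0.015]
wrist_force: [0.5, -0.3, -5.7]
width: 0.194
grip_force: 111.9
```

```bash
python3 s.py
```

```text
t 26.3 q [ 0.048  0.129  0.042  1.478 -0.175 -3.139] p 1.565 pos [ 0.5291 -0.0263  0.2714] F [ 0.5 -0.3 -5.7] w 0.194 gf 111.9
tilt 10.02 downhill yaw 94.5 tool-y yaw -87.47 tool-y elev 10.02 tool-x elev 0.33 alpha -2.8
```

Call:
play_rows(series=[[[0, -0.04, 0], 0.05, 255], [[0, -0.045, 0], 0.05, 255], [[0, -0.045, 0], 0.05, 255], [[0, -0.045, 0], 0.05, 255], [[0, -0.045, 0], 0.05, 255]])

```text
time_s: 26.8
eef_pos: [0.5205, -0.0717, 0.2728]
ee_rot: [2.833, 0.046, 0.013]
wrist_force: [-0.4, 0.6, -5.7]
width: 0.191
grip_force: 111.8
```

```bash
python3 s.py
```

```text
t 26.8 q [ 0.034  0.111  0.004  1.46  -0.308 -3.14 ] p 1.567 pos [ 0.5205 -0.0717  0.2728] F [-0.4  0.6 -5.7] w 0.191 gf 111.8
tilt 17.64 downhill yaw 92.6 tool-y yaw -88.17 tool-y elev 17.64 tool-x elev 0.22 alpha -7.8
```

Call:
play_rows(series=[[[0, 0.003, -0.03], 0, 255], [[0, 0.003, -0.03], 0, 255], [[0, 0.003, -0.03], 0, 255], [[0, 0.003, -0.02], 0, 255], [[0, 0, 0], 0, 255]])

```text
time_s: 27.3
eef_pos: [0.5186, -0.0589, 0.1597]
ee_rot: [2.835, 0.049, 0.005]
wrist_force: [-0.5, 0.0, -6.1]
width: 0.188
grip_force: 111.8
```

Call:
play_rows(series=[[[0, -0.03, 0], 0.05, 255], [[0, -0.04, 0], 0.07, 255], [[0, -0.04, 0], 0.07, 255], [[0, -0.04, 0], 0.07, 255], [[0, -0.04, 0], 0.07, 255]])

```text
time_s: 27.8
eef_pos: [0.5036, -0.069, 0.1642]
ee_rot: [2.701, 0.151, 0.035]
wrist_force: [0.2, 0.5, -5.8]
width: 0.191
grip_force: 111.8
```

```bash
python3 s.py
```

```text
t 27.8 q [ 0.113  0.082 -0.297  1.191 -0.437 -3.141] p 1.57 pos [ 0.5036 -0.069   0.1642] F [ 0.2  0.5 -5.8] w 0.191 gf 111.8
tilt 25.06 downhill yaw 96.6 tool-y yaw -83.62 tool-y elev 25.06 tool-x elev 0.07 alpha -7.8
```

Call:
play_rows(series=[[[0.01, -0.03, 0], 0.06, 255], [[0.01, -0.03, 0], 0.06, 255], [[0.01, -0.03, 0], 0.07, 255], [[0.005, -0.03, 0], 0.07, 255], [[0.005, -0.03, 0], 0.07, 255]])

```text
time_s: 28.3
eef_pos: [0.5141, -0.0514, 0.1644]
ee_rot: [2.577, 0.265, 0.071]
wrist_force: [-0.1, -0.2, -5.0]
width: 0.193
grip_force: 111.8
```

```bash
python3 s.py;  python3 - <<'E'
from h import *
d=grab('side'); save(cv2.resize(d['image'][180:360,220:460],None,fx=2.5,fy=2.5),'pour1')
E
```

```text
t 28.3 q [ 0.205  0.092 -0.322  1.16  -0.553 -3.141] p 1.574 pos [ 0.5141 -0.0514  0.1644] F [-0.1 -0.2 -5. ] w 0.193 gf 111.8
tilt 31.67 downhill yaw 101.4 tool-y yaw -78.19 tool-y elev 31.67 tool-x elev -0.16 alpha -5.7
```

View pics/pour1.png

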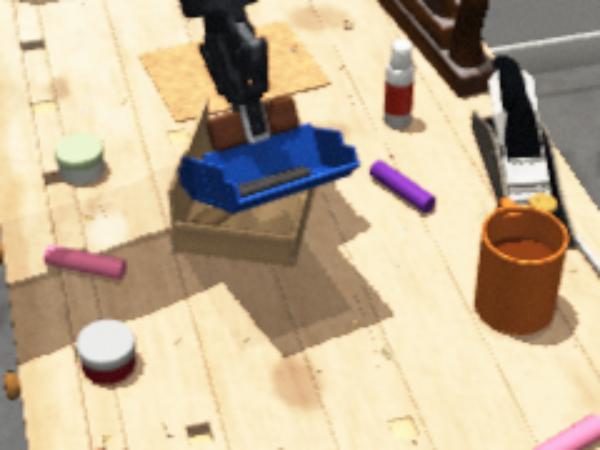

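The side crop shows the tray tipped over the bin's near wall at (265,170), clear of it. The dark tools are still in the upper section at (275,182).

Call:
play_rows(series=[[[0.005, -0.035, 0], 0.05, 255], [[0.005, -0.035, 0], 0.06, 255], [[0.005, -0.035, 0], 0.06, 255], [[0.005, -0.035, 0], 0.06, 255], [[0.005, -0.035, 0], 0.06, 255]])

```text
time_s: 28.85
eef_pos: [0.4957, -0.0573, 0.1659]
ee_rot: [2.459, 0.321, 0.104]
wrist_force: [-0.4, 0.2, -4.6]
width: 0.195
grip_force: 112.0
```

```bash
python3 s.py;  python3 - <<'E'
from h import *
d=grab('top'); save(cv2.resize(d['image'][200:310,220:380],None,fx=4,fy=4),'pour2')
E
```

```text
t 28.85 q [ 0.259  0.049 -0.407  1.119 -0.665 -3.141] p 1.576 pos [ 0.4957 -0.0573  0.1659] F [-0.4  0.2 -4.6] w 0.195 gf 112.0
tilt 38.08 downhill yaw 104.4 tool-y yaw -75.0 tool-y elev 38.07 tool-x elev -0.27 alpha -6.6
```

View pics/pour2.png

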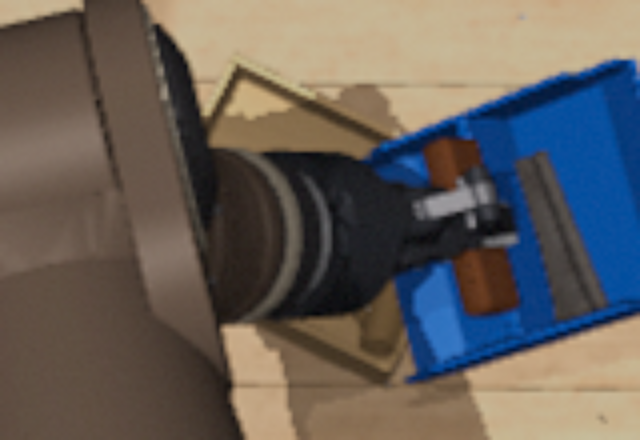

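Call:
play_rows(series=[[[0, 0, 0.02], 0, 255], [[0, 0, 0.03], 0, 255], [[0, 0, 0.03], -0.05, 255], [[0, -0.02, 0.02], -0.1, 255], [[0, -0.03, 0.01], -0.14, 255]])

```text
time_s: 29.4
eef_pos: [0.4967, -0.1065, 0.2788]
ee_rot: [2.479, -0.042, -0.014]
wrist_force: [1.6, 0.1, -5.5]
width: 0.195
grip_force: 112.0
```

Call:
play_rows(series=[[[0, -0.03, 0], -0.14, 255], [[0, -0.03, 0], -0.14, 255], [[0, -0.03, 0], -0.14, 255], [[0, -0.02, 0], -0.14, 255], [[0, -0.01, 0], -0.14, 255]])

```text
time_s: 29.9
eef_pos: [0.4964, -0.2288, 0.2759]
ee_rot: [2.337, -0.905, -0.315]
wrist_force: [0.7, 0.6, -4.8]
width: 0.193
grip_force: 112.1
```

```bash
python3 s.py;  python3 - <<'E'
from h import *
d=grab('top'); save(cv2.resize(d['image'][200:310,220:440],None,fx=3.6,fy=3.6),'pour3')
E
```

```text
t 29.9 q [-0.152  0.443  0.314  1.852 -0.536 -2.441] p 1.981 pos [ 0.4964 -0.2288  0.2759] F [ 0.7  0.6 -4.8] w 0.193 gf 112.1
tilt 37.99 downhill yaw 47.4 tool-y yaw -132.25 tool-y elev 37.99 tool-x elev -0.16 alpha -24.7
```

View pics/pour3.png

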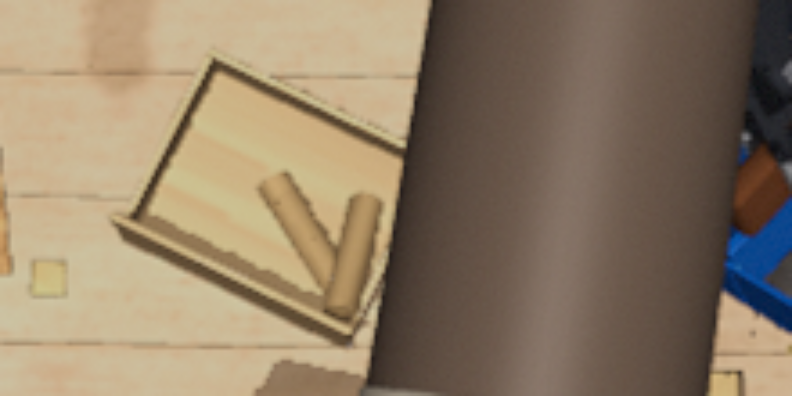

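Both dowels now lie in the bin, at crop pixels (300,225) and (355,255). Next I'll level the tray.

Call:
play_rows(series=[[[0, 0, 0.01], -0.14, 255], [[0, 0, 0.02], -0.14, 255], [[0, 0, 0.02], -0.14, 255], [[0, 0, 0.02], -0.14, 255], [[0, 0, 0.02], -0.14, 255]])

```text
time_s: 30.45
eef_pos: [0.4501, -0.2333, 0.2845]
ee_rot: [2.0, -1.711, -0.46]
wrist_force: [0.7, 0.3, -5.1]
width: 0.193
grip_force: 112.4
```

Call:
play_rows(series=[[[0, 0, 0.03], -0.14, 255], [[0, 0, 0.03], -0.14, 255], [[0, 0, 0.03], -0.14, 255], [[0, 0, 0.04], -0.14, 255], [[0, 0, 0.04], 0, 255]])

```text
time_s: 30.95
eef_pos: [0.3932, -0.2236, 0.325]
ee_rot: [1.557, -2.327, -0.462]
wrist_force: [1.1, 0.1, -4.5]
width: 0.195
grip_force: 112.5
```

```bash
python3 s.py
```

```text
t 30.95 q [-0.454  0.361  0.373  2.019 -0.097 -1.612] p 2.006 pos [ 0.3932 -0.2236  0.325 ] F [ 1.1  0.1 -4.5] w 0.195 gf 112.5
tilt 25.51 downhill yaw -13.0 tool-y yaw 156.58 tool-y elev 25.14 tool-x elev 4.05 alpha -29.6
```

Call:
play_rows(series=[[[0, 0, 0.04], -0.1, 255], [[0.01, 0, 0.05], -0.1, 255], [[0.01, 0, 0.05], -0.05, 255], [[0.01, 0, 0.05], 0, 255], [[0.01, 0, 0.05], 0, 255]])

```text
time_s: 31.45
eef_pos: [0.3909, -0.2029, 0.3918]
ee_rot: [1.338, -2.643, -0.313]
wrist_force: [0.6, 0.0, -5.1]
width: 0.194
grip_force: 112.4
```

```bash
python3 s.py
```

```text
t 31.45 q [-0.473  0.243  0.426  2.02  -0.008 -1.409] p 1.837 pos [ 0.3909 -0.2029  0.3918] F [ 0.6  0.  -5.1] w 0.194 gf 112.4
tilt 15.23 downhill yaw -25.4 tool-y yaw 143.31 tool-y elev 14.95 tool-x elev 2.85 alpha -27.4
```

Call:
play_rows(series=[[[0, 0, 0.05], 0, 255], [[0, 0, 0.05], 0, 255], [[0, 0, 0.05], 0, 255], [[0, 0, 0.05], 0, 255], [[0, 0, 0.05], 0, 255]])

```text
time_s: 31.95
eef_pos: [0.3678, -0.192, 0.4661]
ee_rot: [1.393, -2.754, -0.096]
wrist_force: [0.8, -0.3, -5.5]
width: 0.195
grip_force: 112.3
```

```bash
python3 s.py
```

```text
t 31.95 q [-0.476  0.111  0.478  2.021 -0.007 -1.412] p 1.653 pos [ 0.3678 -0.192   0.4661] F [ 0.8 -0.3 -5.5] w 0.195 gf 112.3
tilt 4.71 downhill yaw -22.2 tool-y yaw 143.61 tool-y elev 4.57 tool-x elev 1.15 alpha -27.6
```

Call:
play_rows(series=[[[0, 0, 0.05], 0, 255], [[0, 0, 0.045], 0, 255], [[0, 0, 0], 0, 255], [[0.01, 0.03, -0.02], 0.05, 255], [[0.01, 0.03, -0.02], 0.05, 255]])

```text
time_s: 32.45
eef_pos: [0.3847, -0.1306, 0.4513]
ee_rot: [1.548, -2.717, -0.01]
wrist_force: [1.5, 0.8, -6.3]
width: 0.197
grip_force: 112.5
```

```bash
python3 s.py
```

```text
t 32.45 q [-0.323  0.02   0.346  1.911 -0.006 -1.358] p 1.585 pos [ 0.3847 -0.1306  0.4513] F [ 1.5  0.8 -6.3] w 0.197 gf 112.5
tilt 0.9 downhill yaw 5.2 tool-y yaw 149.33 tool-y elev 0.73 tool-x elev 0.53 alpha -18.7
```

Call:
play_rows(series=[[[0.02, 0.04, -0.02], 0.1, 255], [[0.02, 0.04, -0.02], 0.1, 255], [[0.02, 0.04, -0.02], 0.1, 255], [[0.02, 0.04, -0.02], 0.1, 255], [[0.02, 0.04, -0.02], 0.1, 255]])

```text
time_s: 32.95
eef_pos: [0.4845, 0.0713, 0.3504]
ee_rot: [2.176, -2.242, -0.006]
wrist_force: [0.7, -0.7, -4.9]
width: 0.194
grip_force: 112.4
```

Call:
play_rows(series=[[[0.02, 0.04, -0.02], 0.1, 255], [[0.02, 0.04, -0.02], 0.07, 255], [[0.02, 0.04, -0.02], 0, 255], [[0.01, 0.04, -0.02], 0, 255], [[0.01, 0.04, -0.02], 0, 255]])

```text
time_s: 33.45
eef_pos: [0.5643, 0.2711, 0.2494]
ee_rot: [2.353, -2.054, -0.004]
wrist_force: [1.0, -0.2, -5.5]
width: 0.19
grip_force: 112.5
```

Call:
play_rows(series=[[[0.002, 0.02, -0.02], 0, 255], [[0, 0, -0.03], 0, 255], [[0, 0, -0.03], 0, 255], [[0, 0, -0.02], 0, 255], [[0, 0, 0], 0, 255]])

```text
time_s: 33.95
eef_pos: [0.5637, 0.2884, 0.1469]
ee_rot: [2.349, -2.05, -0.007]
wrist_force: [0.3, -0.2, -5.8]
width: 0.192
grip_force: 112.4
```

```bash
python3 s.py
```

```text
t 33.95 q [ 0.475  0.363  0.079  1.311 -0.005 -1.231] p 1.595 pos [0.5637 0.2884 0.1469] F [ 0.3 -0.2 -5.8] w 0.192 gf 112.4
tilt 1.43 downhill yaw 37.8 tool-y yaw -172.23 tool-y elev 1.24 tool-x elev 0.72 alpha 27.1
```

Call:
play_rows(series=[[[0.003, 0.002, -0.02], 0, 255], [[0, 0, -0.03], 0, 255], [[0, 0, -0.025], 0, 255], [[0, 0, -0.01], 0, 255], [[0, 0, -0.005], 0, 255]])

```text
time_s: 34.45
eef_pos: [0.5688, 0.2912, 0.0618]
ee_rot: [2.354, -2.055, -0.003]
wrist_force: [0.5, -0.0, -5.2]
width: 0.19
grip_force: 112.1
```

```bash
python3 s.py
```

```text
t 34.45 q [ 0.475  0.399 -0.059  1.13  -0.005 -1.231] p 1.587 pos [0.5688 0.2912 0.0618] F [ 0.5 -0.  -5.2] w 0.19 gf 112.1
tilt 0.99 downhill yaw 42.6 tool-y yaw -172.25 tool-y elev 0.81 tool-x elev 0.56 alpha 27.1
```

Call:
play_rows(series=[[[-0.001, -0.001, -0.003], 0, 255], [[0, 0, -0.002], 0, 255], [[0, 0, -0.002], 0, 255], [[0, 0, -0.001], 0, 255], [[0, 0, 0], 0, 255]])

```text
time_s: 34.95
eef_pos: [0.5682, 0.2906, 0.0548]
ee_rot: [2.355, -2.056, -0.002]
wrist_force: [0.9, -0.1, -5.2]
width: 0.194
grip_force: 112.3
```

```bash
python3 s.py
```

```text
t 34.95 q [ 0.475  0.399 -0.074  1.112 -0.005 -1.231] p 1.585 pos [0.5682 0.2906 0.0548] F [ 0.9 -0.1 -5.2] w 0.194 gf 112.3
tilt 0.86 downhill yaw 44.8 tool-y yaw -172.24 tool-y elev 0.69 tool-x elev 0.52 alpha 27.1
```

Call:
play_rows(series=[[[0, 0, -0.001], 0, 255], [[0, 0, -0.001], 0, 255], [[0, 0, -0.001], 0, 255], [[0, 0, 0], 0, 255], [[0, 0, 0], 0, 255]])

```text
time_s: 35.45
eef_pos: [0.5682, 0.2903, 0.0533]
ee_rot: [2.356, -2.057, -0.001]
wrist_force: [-5.0, -4.6, 6.1]
width: 0.189
grip_force: 114.1
```

```bash
python3 s.py
```

```text
t 35.45 q [ 0.475  0.399 -0.077  1.108 -0.005 -1.232] p 1.584 pos [0.5682 0.2903 0.0533] F [-5.  -4.6  6.1] w 0.189 gf 114.1
tilt 0.82 downhill yaw 46.6 tool-y yaw -172.24 tool-y elev 0.64 tool-x elev 0.52 alpha 27.1
```

Contact is made, so I'm releasing and retreating straight up.

Call:
play_rows(series=[[[0, 0, 0], 0, 150], [[0, 0, 0], 0, 60], [[0, 0, 0], 0, 0], [[0, 0, 0], 0, 0], [[0, 0, 0], 0, 0]], newtons=30)

```text
time_s: 35.95
eef_pos: [0.5681, 0.2906, 0.0513]
ee_rot: [2.355, -2.056, -0.002]
wrist_force: [-0.2, 0.1, -0.5]
width: 0.999
grip_force: 0.0
```

Call:
play_rows(series=[[[0, 0, 0], 0, 0], [[0, 0, 0], 0, 0], [[0, 0, 0.01], 0, 0], [[0, 0, 0.02], 0, 0], [[0, 0, 0.03], 0, 0]])

```text
time_s: 36.45
eef_pos: [0.5671, 0.29, 0.111]
ee_rot: [2.353, -2.054, -0.004]
wrist_force: [-0.2, 0.6, 0.0]
width: 1.001
grip_force: 0.0
```

Call:
play_rows(series=[[[0, 0, 0.04], 0, 0], [[0, 0, 0.04], 0, 0], [[-0.04, -0.03, 0.02], 0, 0], [[-0.04, -0.03, 0], 0, 0], [[-0.04, -0.03, 0], 0, 0]])

```text
time_s: 36.95
eef_pos: [0.4502, 0.2021, 0.2114]
ee_rot: [2.357, -2.057, -0.0]
wrist_force: [-0.5, -0.3, 1.5]
width: 1.002
grip_force: 0.0
```

Call:
play_rows(series=[[[-0.04, -0.03, 0], 0, 0], [[-0.04, -0.03, 0], 0, 0], [[-0.03, -0.02, 0], 0, 0], [[0, 0, 0], 0, 0], [[0, 0, 0], 0, 0]])

```text
time_s: 37.45
eef_pos: [0.3411, 0.1226, 0.2112]
ee_rot: [2.357, -2.058, 0.0]
wrist_force: [-0.2, 0.3, -0.3]
width: 0.998
grip_force: 0.0
```

```bash
python3 s.py; python3 - <<'E'
from m import *
d=grab('top'); save(d['image'],'final'); W,H,S,V,ok,X,Y,Z=main(d); v,u=np.mgrid[:480,:640]
b=ok&(u>140)&(u<235)&(v>180)&(v<300)&(H>100)&(H<125)&(S>150); rect(b,W,'tray')
m2=ok&(u>140)&(u<235)&(v>180)&(v<300)&(Z>.062)&(Z<.1); rect(m2,W,'handle')
E
```

```text
t 37.45 q [ 0.35  -0.172 -0.373  1.38  -0.006 -1.356] p 1.582 pos [0.3411 0.1226 0.2112] F [-0.2  0.3 -0.3] w 0.998 gf 0.0
tilt 0.73 downhill yaw 49.7 tool-y yaw -172.27 tool-y elev 0.54 tool-x elev 0.49 alpha 19.8
tray c [0.569 0.285] size [0.172 0.123] ang 7.5 zmax 0.082
handle c [0.5678 0.2842] size [0.019 0.09 ] ang 7.5 zmax 0.09
```

View pics/final.png

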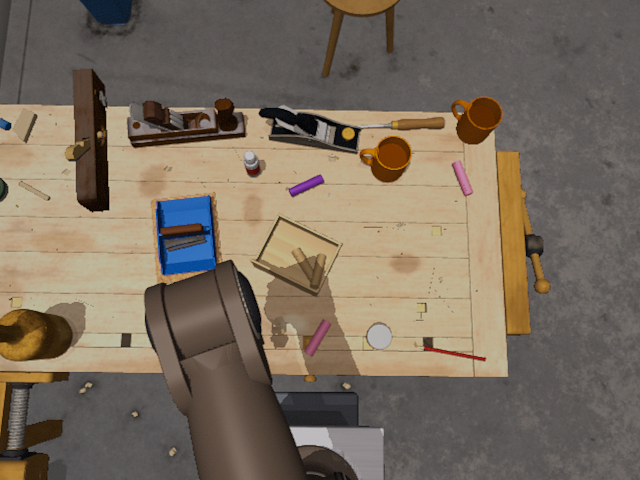

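The final view shows the tray upright and centred on the mat at (186,235), with the tools in its lower section at (185,243). Both dowels are in the bin at (303,262) and (318,270), and the bystanders haven't moved. I'll check the dowel heights before handing in.

```bash
python3 - <<'E'
from m import *
d=dict(np.load('top.npz')); W,*_=main(d); P=W[235:300,250:345].reshape(-1,3)
c=np.array([.525,.033]); a=np.radians(-25.1); q=(P[:,:2]-c)@np.array([[np.cos(a),-np.sin(a)],[np.sin(a),np.cos(a)]])
m=(abs(q[:,0])<.056)&(abs(q[:,1])<.072)&(P[:,2]>.018)
print(m.sum(),q[m].min(0),q[m].max(0),np.percentile(P[m,2],[50,95,100]))
E
```

```text
609 [-0.05520452 -0.07197417] [0.028063   0.01368403] [0.0292381  0.05474573 0.06213104]
```

```bash
python3 -c "
from rig import ctrl
print(ctrl.close_job())"
```

```text
the job is handed in; nothing more can be done
None
```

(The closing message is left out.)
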